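# Slide a microplate under the spring clip of its nest

### The job

Without gripping or lifting anything, load the white microplate into its blue nest: with one fingertip hold down the orange thumb bar so that the spring clip's jaw opens, and keep it held down while the other fingertip pushes the plate along the rails, beneath the jaw, until it is fully home against the end stop. Then let go of the thumb bar so that the clip shuts on the plate, and leave the vials, the marker and the tape roll where they are.

Things in the scene. Friction and masses are not known exactly. Their poses are not given: they have to be found in the camera images.
- nest: Fixed plate nest (blue metal stage, black rails). Origin on the worktop (z = 0) under the face of the end stop that the plate must meet, mid-width. x = push direction towards the stop, y = to the clip's side. Stage top at z 8 mm, x -172 to +14; rail inner faces at y -66 and +66, rail tops z 16.5, stop top z 18.5; open at the -x end, where a finger can stand on the stage behind the plate
- assay_plate: White 96-well microplate, loose on the stage between the rails (2 mm play each side), short of the jaw. 86 mm in its x (push direction), 128 mm in its y, 14 mm high, about 0.05 kg; origin at the centre of its underside, 8 mm above the worktop. The edge to push is 43 mm behind the origin along -x; fully home the origin is at x = -43 mm in the nest's frame
- clip (a joint): Turn of the clip about its steel shaft (along the nest's x at y 79, z 22 mm; bearing blocks to z 28). 0 = shut on nothing, jaw 8 mm above the stage, bars the plate; 0.36 = stop, fully open, jaw 18 mm above the stage; grows as the thumb bar is pressed; the plate passes above 0.25. A spring shuts it: about 2 N at the bar to start, 5 N fully down. Shut on the plate: about 0.2
- thumb_bar (a point): Middle of the top face of the orange thumb bar, which turns with the clip; 85 mm long (nest x -170 to -85 mm), 28 mm wide; a fingertip can slide along it. Fully down its top is level, 14 mm above the worktop (8 mm below the plate's top, so a second fingertip as low meets the plate's edge), at nest y 93 to 121 mm; at rest it slopes up outwards by 0.36 rad, this point 24 mm above the worktop
- jaw_pad (a point): Middle of the underside of the clip's black rubber jaw pad (when open), 14 mm long in the nest's x (-27 to -13 mm), 8 mm wide, at nest y 51 mm: it reaches over the +y edge of the plate's path
- yellow_vial: Bystander: small vial with yellow cap, standing, 13 mm diameter, 34 mm high; origin at the centre of its underside
- red_vial: Bystander: small vial with red cap, standing, 13 mm diameter, 34 mm high; origin at the centre of its underside
- red_marker: Bystander: marker pen with red cap, lying, 137 mm long in its own y, 14 mm thick; origin at its middle, underside
- tape_roll: Bystander: roll of green label tape lying flat, 70 mm across, 19 mm high; origin at the centre of its underside
Mind the look-alikes: they are no part of the job. Leave any brown or green look-alike of the assay_plate alone.

How it is judged:
By the outcome, as a careful person would: the job done as asked, in the order asked, and still so for the second after the job is handed in, with the robot touching nothing.
It also fails if it takes over 35 s, if anything falls off the work surface, if the arm or the gripper's body presses on something with over 40 N, if the wrist force passes 120 N, or if a joint passes its speed limit or range.

### The arm

A 7-joint arm with a two-finger parallel gripper is mounted at the origin on a cart in front of the work surface, level with it; the furniture and walls round the work are solid. World frame = base frame: x ahead of the robot, y to its left, z up, the work surface at z = 0. Lengths are in mm, angles in rad, forces in N, time in s.
With the tool pointing down it reaches from about 350 to 900 mm from the base axis. Payload 19.9 kg.
Tool frame: the origin (TCP) lies between the finger pads; the fingertips stand 11 mm ahead of it and the grasp point (between the pads) lies 8 mm behind it (env.tips_ahead is the z of the fingertips in the tool frame, in mm); z points along the fingers, y is the line along which they close (so a half turn about z gives the same grasp; the last joint's range is limited). The gripper opens to 94 mm and grips with 3 to 60 N. Pads are 16 mm wide; open, the fingers measure 119 mm over their backs; the gripper's body (75 mm by 177 mm) begins 78 mm behind the grasp point.
Start: joints at [-1.23, 0.417, -0.01, 1.614, 0.005, 1.111, -0.053], TCP at [232.858, 579.98, 216.425] pointing down, gripper open.
Joint ranges: [-2.81, 2.81], [-0.39, 2.02], [-1.27, 1.25], [0.06, 2.57], [-1.19, 4.33], [0.19, 2], [-2.82, 2.82]. Speed limits (rad/s): [1.89, 1.89, 2.39, 2.39, 3.01, 3.01, 3.01].

### API

Orientations are given as a 3x3 rotation matrix whose columns are the frame's x, y, z axes.
In Python, from plant import monitor, viewer, workorder, env gives the robot as it stands. The module is installed in compiled form; this text tells all that it offers.
- The arm moves only by the tool apply_moves, never from a script. Its argument "rows" is text: rows parted by semicolons, each of 7 numbers parted by spaces: the gripper's target within -1 to 1 (shut at 1, half-way at 0, fully open at -1), then the shift along the tool's x, y, z scaled (see below), then the turn, a rotation vector about the tool's x, y, z scaled (see below). A call has 1 to 20 rows; each row shifts and turns the commanded pose from where the row before left it, along the tool's axes as they then stand; what a row does not reach is not made up. The controller multiplies each number of a shift by 20 mm and each number of a turn by pi/4 rad. A row lasts 1/8 s, in which the tool goes at most 62.5 mm and 10.7 degrees, less where a joint would pass 70% of its speed; a pose out of reach is approached as far as the arm can. A call with a number of a shift or a turn outside -1 to 1 is refused whole. A call with a gripper value outside its range is refused whole. The fingers move at their own pace and stop on an object; "force" is the grip in N (left out, the last holds). Time passes only in rows, so rows that do not move let the fingers close. It gives the time, the measured TCP pose, the force, the opening and the grip force at its end, in the units of the state.
- monitor.state(): the state, without advancing time (a new reading comes with each control period).
- viewer.snapshot(name): name is "side" or "top" or "wrist"; returns (picture, depth): 400x640x3 uint8, red, green, blue; 400x640 float32, mm along the optical axis (not along the pixel's ray), 0 where there is no reading.
- viewer.camera_info(name): a dict with "fx", "fy", "cx", "cy" (pixels), "R" (3x3) and "t" (3): a world point X has camera coordinates R X + t. Camera axes: x right, y down, z forward; pixel columns grow to the right and rows downward; lengths in mm; the calibration is good to about 2 mm. A picture is of the moment at which its call begins: read the wrist's pose just before it. camera_info takes no time and is no camera call; for the wrist camera it gives the pose at the moment of the call.
- workorder.finish_job(): hands the job in; it is judged then, once.
The state is a dict: "t": time; "joint_positions": joint angles; "qvel": joint speeds; "tau": joint torques, N m; "tool_pos": TCP position; "orientation": TCP orientation; "force": force on the tool from outside, world axes, zero at the start; "torque": the same for the moment, N m; "gripper_width": finger opening in mm; "finger_force": force on a finger pad.
Only numpy, scipy, OpenCV 4.12 (cv2) and the standard library are available. Lean on these libraries where they do the work, as an engineer would, in place of code of your own. Each camera call takes 0.05 s, during which the arm holds its last target. There are 200 camera calls.

## Working session

There is one attempt and no reset: what is moved stays moved. The work goes in short steps, Python scripts to look and compute and a tool call to move; the robot and the scene stay as the last step left them, time stands still between calls to the robot, and variables do not carry over. Pictures are saved under pics/ and viewed, at most 10 in all, crops included, and the job is handed in when it is done.

Besides the shell and the picture viewer there is one more tool, called after "Call:" by a JSON object that holds its "op" and its "data". apply_moves: Moves the arm, as the interface text tells. Its arguments: {"type":"object","properties":{"rows":{"type":"string"},"force":{"type":"number"}},"required":["rows"]}

```bash
mkdir -p pics; python3 - <<'E'
from plant import monitor, viewer, env
import cv2,numpy as np
s=monitor.state();print({k:np.round(v,3).tolist() for k,v in s.items()},env.tips_ahead)
for n in("top","side"):
    p,d=viewer.snapshot(n);cv2.imwrite(f"pics/{n}0.png",p[:,:,::-1]);np.save(f"pics/{n}0.npy",d)
    print(viewer.camera_info(n))
E
```

```text
{'t': 0.0, 'joint_positions': [-1.231, 0.418, -0.01, 1.614, 0.005, 1.111, -0.053], 'qvel': [0.002, 0.0, -0.0, -0.0, 0.0, -0.002, -0.002], 'tau': [-0.0, -85.126, 0.639, -42.598, -0.049, 0.019, 0.0], 'tool_pos': [232.709, 579.635, 215.811], 'orientation': [[-0.928, 0.373, -0.0], [0.373, 0.928, -0.001], [-0.0, -0.001, -1.0]], 'force': [-0.518, -0.61, 0.484], 'torque': [-0.012, 0.008, 0.02], 'finger_force': 0.0, 'gripper_width': 93.636} 11.0
{'fx': 517.5023425880642, 'fy': 517.5023425880642, 'cx': 317.79085540321756, 'cy': 205.8995644215642, 'R': array([[-0.0082941 , -0.9996555 ,  0.02490147],
       [-0.99353122,  0.00541774, -0.11343001],
       [ 0.11325603, -0.02568119, -0.99323388]]), 't': array([  78.60974164,  634.06942281, 1063.0701134 ])}
{'fx': 445.7486734863134, 'fy': 445.7486734863134, 'cx': 316.3244242334963, 'cy': 195.5823966221949, 'R': array([[ 0.95562176, -0.29446708,  0.00872876],
       [-0.1506688 , -0.51399113, -0.84445961],
       [ 0.25315206,  0.80566882, -0.53554811]]), 't': array([-577.19274977,  194.24283456,  666.56291394])}
```

View pics/top0.png

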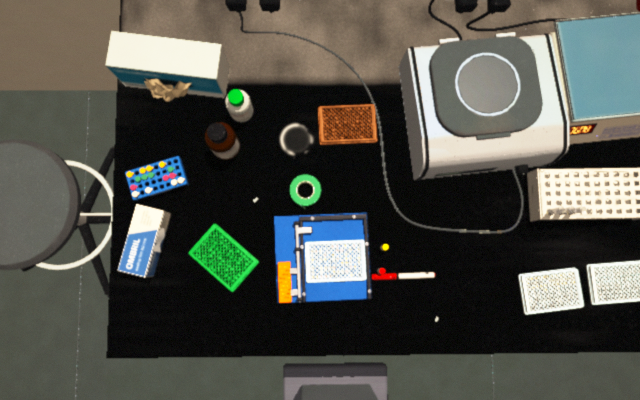

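View pics/side0.png

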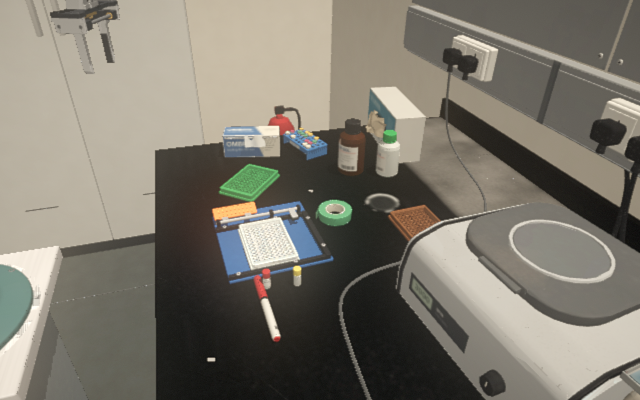

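The nest is at top-image px (275–370, 212–303), with push direction up (away from the robot) and the orange bar at (285,282). Vials and marker lie to its right, the tape roll beyond its far end.

```bash
python3 - <<'E'
import cv2
p=cv2.imread("pics/top0.png")[200:315,265:395]
cv2.imwrite("pics/c.png",cv2.resize(p,None,fx=5,fy=5,interpolation=cv2.INTER_CUBIC))
E
```

```text
(no output)
```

View pics/c.png

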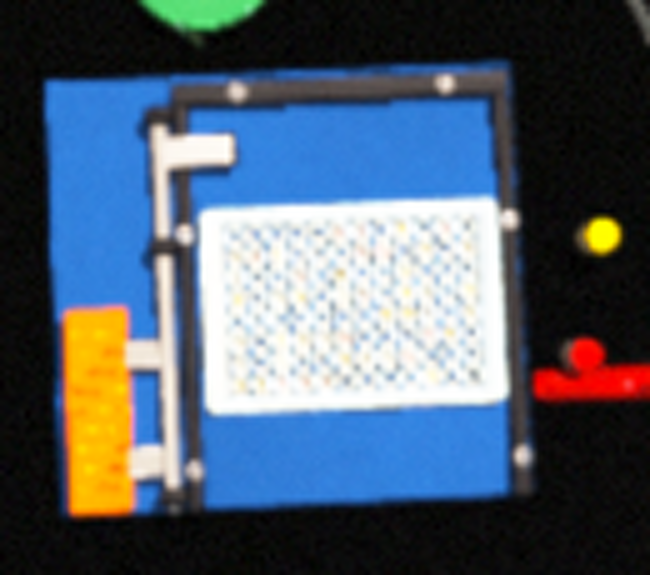

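```bash
cat > h.py <<'E'
import numpy as np
def w(ci,u,v,z):
    R,t=ci["R"],ci["t"];r=R.T@np.array([(u-ci["cx"])/ci["fx"],(v-ci["cy"])/ci["fy"],1]);c=-R.T@t
    return c+r*(z-c[2])/r[2]
E
python3 - <<'E'
from h import *
from plant import viewer
ci=viewer.camera_info("top")
d=np.load("pics/top0.npy")
for n,z,P in [("plate",22,[(201,209),(497,199),(508,398),(210,413)]),("stage",8,[(45,80),(511,63),(532,495),(68,515)]),("stop",18.5,[(190,103),(492,97)]),("railR",16.5,[(493,110),(512,480)]),("railL",16.5,[(190,120),(204,500)]),("bar",24,[(63,310),(127,306),(133,514),(68,517)]),("jaw",28,[(236,135),(236,166)]),
 ("screws",18,[(237,92),(446,84),(185,235),(195,468),(510,218),(521,455)]),("ends",8,[(200,510),(532,495)]),("vials",34,[(602,235),(587,353)]),("marker",10,[(533,385)])]:
    for q in P:
        u,v=(q[0]+.5)/5+264.5,(q[1]+.5)/5+199.5
        print(n,q,np.round(w(ci,u,v,z),1))
E
```

```text
plate (201, 209) [560.2 102.2  22. ]
plate (497, 199) [563.5 -24.3  22. ]
plate (508, 398) [479.3 -27.4  22. ]
plate (210, 413) [474.1  98.9  22. ]
stage (45, 80) [617.1 169.4   8. ]
stage (511, 63) [623.3 -33.1   8. ]
stage (532, 495) [437.7 -38.5   8. ]
stage (68, 515) [431.3 159.4   8. ]
stop (190, 103) [605.8 106.7  18.5]
stop (492, 97) [607.6 -23.3  18.5]
railR (493, 110) [602.1 -23.9  16.5]
railR (512, 480) [444.6 -29.1  16.5]
railL (190, 120) [598.6 106.7  16.5]
railL (204, 500) [437.6 101.6  16.5]
bar (63, 310) [517.8 160.8  24. ]
bar (127, 306) [519.3 133.7  24. ]
bar (133, 514) [432.6 131.4  24. ]
bar (68, 517) [431.6 158.6  24. ]
jaw (236, 135) [591.2  87.2  28. ]
jaw (236, 166) [578.   87.3  28. ]
screws (237, 92) [610.4  86.5  18. ]
screws (446, 84) [613.4  -3.6  18. ]
screws (185, 235) [549.3 109.1  18. ]
screws (195, 468) [451.  105.3  18. ]
screws (510, 218) [555.5 -30.1  18. ]
screws (521, 455) [455.2 -32.9  18. ]
ends (200, 510) [432.8 103.3   8. ]
ends (532, 495) [437.7 -38.5   8. ]
vials (602, 235) [547.4 -67.1  34. ]
vials (587, 353) [498.  -59.6  34. ]
marker (533, 385) [484.3 -39.6  10. ]
```

Call:
{"op": "apply_moves", "data": {"rows": "-1 0 0 0 0 0 -0.176; -1 0 0 0 0 0 -0.176; -1 0 0 0 0 0 -0.175; -1 -0.417 -0.99 0 0 0 0; -1 -0.417 -0.99 0 0 0 0; -1 -0.417 -0.99 0 0 0 0; -1 -0.417 -0.99 0 0 0 0; -1 -0.417 -0.99 0 0 0 0; -1 -0.417 -0.99 0 0 0 0; -1 -0.417 -0.99 0 0 0 0; -1 -0.417 -0.99 0 0 0 0; -1 -0.417 -0.99 0 0 0 0; -1 -0.417 -0.99 0 0 0 0; -1 -0.417 -0.99 0 0 0 0; -1 -0.417 -0.99 0 0 0 0; -1 -0.417 -0.99 0 0 0 0; -1 -0.417 -0.99 0 0 0 0; -1 -0.417 -0.99 0 0 0 0"}}

```text
t: 2.35
tool_pos: [367.8, 285.8, 216.5]
orientation: [[-0.999, -0.032, 0.0], [-0.032, 0.999, 0.0], [-0.0, 0.0, -1.0]]
force: [0.5, 0.2, 0.3]
gripper_width: 93.8
finger_force: 0.0
```

Call:
{"op": "apply_moves", "data": {"rows": "-1 -0.417 -0.99 0.4 0 0 0; -1 -0.417 -0.99 0.4 0 0 0; -1 -0.417 -0.99 0.4 0 0 0; -1 -0.417 -0.99 0.4 0 0 0; -1 -0.417 -0.99 0.4 0 0 0; -1 -0.417 -0.99 0.4 0 0 0; -1 -0.417 -0.99 0.4 0 0 0; -1 -0.417 -0.99 0.4 0 0 0; -1 -0.417 -0.99 0.4 0 0 0; -1 -0.417 -0.99 0.4 0 0 0; -1 0 0 0 0 0 0; -1 0 0 0 0 0 0"}}

```text
t: 3.85
tool_pos: [456.9, 92.3, 136.7]
orientation: [[-0.999, -0.032, 0.0], [-0.032, 0.999, 0.0], [-0.0, 0.0, -1.0]]
force: [0.5, -0.3, 0.2]
gripper_width: 94.0
finger_force: 0.0
```

```bash
python3 - <<'E'
from plant import monitor, viewer
import cv2,numpy as np
s=monitor.state();print({k:np.round(v,3).tolist() for k,v in s.items()})
ci=viewer.camera_info("wrist");print(ci)
p,d=viewer.snapshot("wrist");cv2.imwrite("pics/w1.png",p[:,:,::-1]);np.savez("pics/w1.npz",d=d,**ci)
E
```

```text
{'t': 3.85, 'joint_positions': [-0.465, 0.241, 0.226, 2.08, -0.073, 0.828, 1.408], 'qvel': [-0.009, -0.003, -0.004, -0.003, -0.002, -0.001, 0.0], 'tau': [1.225, -57.643, 3.404, -34.694, 0.046, 0.051, 0.093], 'tool_pos': [456.902, 92.284, 136.668], 'orientation': [[-0.999, -0.032, 0.0], [-0.032, 0.999, 0.0], [-0.0, 0.0, -1.0]], 'force': [0.476, -0.26, 0.171], 'torque': [0.05, 0.05, -0.057], 'finger_force': 0.0, 'gripper_width': 94.007}
{'fx': 340.6270693840248, 'fy': 340.6270693840248, 'cx': 313.877007671947, 'cy': 184.34332154360393, 'R': array([[-3.20683790e-02,  9.99485654e-01,  2.15979867e-04],
       [ 9.58033078e-01,  3.06767896e-02,  2.85011500e-01],
       [ 2.84858280e-01,  9.34677267e-03, -9.58524073e-01]]), 't': array([ -77.74493698, -449.50746213,  185.13333205])}
```

View pics/w1.png

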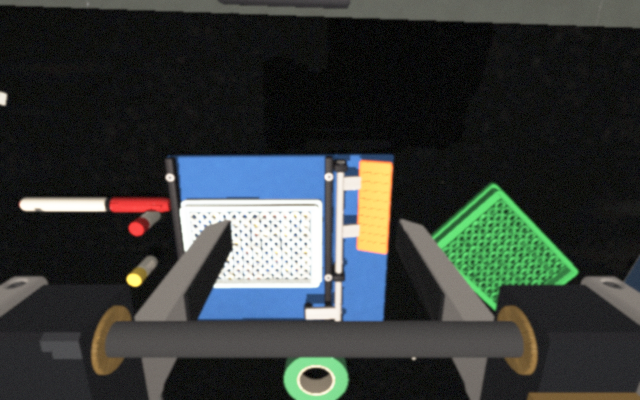

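The wrist view shows the plate at px (181–322, 201–288) and the bar at (358–392, 160–253), with the fingers standing either side. I'll check against the top estimate.

```bash
python3 - <<'E'
from h import *
ci=dict(np.load("pics/w1.npz"))
o=np.array([606.5,41.3]);c,s=np.cos(.032),np.sin(.032)
for n,z,P in [("plate",22,[(182,203),(322,201),(323,288)]),("bar in",19,[(359,160),(356,250)]),("bar out",29,[(393,162),(389,254)]),("rail",16.5,[(325,160),(177,160),(325,280)]),("stage -172",8,[(250,156)])]:
    for q in P:
        X=w(ci,*q,z);e=X[:2]-o;print(n,q,np.round(X,1),"nest",np.round([c*e[0]+s*e[1],-s*e[0]+c*e[1]],1))
T=np.array([456.9,92.3])-o;print("tcp nest",c*T[0]+s*T[1],-s*T[0]+c*T[1])
E
```

```text
plate (182, 203) [480.6 -23.3  22. ] nest [-127.9  -60.5]
plate (322, 201) [474.8 100.2  22. ] nest [-129.8   63.1]
plate (323, 288) [562.6 104.5  22. ] nest [-41.8  64.6]
bar in (359, 160) [437.5 130.6  19. ] nest [-166.    94.7]
bar in (356, 250) [523.1 133.8  19. ] nest [-80.4  95.1]
bar out (393, 162) [436.1 157.6  29. ] nest [-166.5  121.6]
bar out (389, 254) [521.  162.3  29. ] nest [-81.6 123.7]
rail (325, 160) [439.  101.5  16.5] nest [-165.5   65.5]
rail (177, 160) [443.1 -26.7  16.5] nest [-165.5  -62.8]
rail (325, 280) [557.3 106.4  16.5] nest [-47.   66.7]
stage -172 (250, 156) [439.4  35.    8. ] nest [-167.2   -0.9]
tcp nest -147.8916898496404 55.76027325451145
```

Call:
{"op": "apply_moves", "data": {"rows": "-1 0 0 0.9 0 0 0; -1 0 0 0.9 0 0 0; -1 0 0 0.9 0 0 0; -1 0 0 0.9 0 0 0; -1 0 0 0.9 0 0 0; -1 0 0 0.2 0 0 0; -1 0 0 0.2 0 0 0; -1 0 0 0.2 0 0 0; -1 0 0 0.2 0 0 0; -1 0 0 0.2 0 0 0; -1 0 0 0 0 0 0; -1 0 0 0 0 0 0"}}

```text
t: 5.4
tool_pos: [457.5, 91.7, 26.6]
orientation: [[-0.999, -0.032, 0.0], [-0.032, 0.999, -0.0], [-0.0, -0.0, -1.0]]
force: [0.4, -3.4, 4.6]
gripper_width: 93.8
finger_force: 2.6
```

Call:
{"op": "apply_moves", "data": {"rows": "-1 0 0 0.06 0 0 0; -1 0 0 0 0 0 0"}}

```text
t: 5.65
tool_pos: [457.5, 91.4, 25.5]
orientation: [[-1.0, -0.031, 0.001], [-0.031, 1.0, -0.0], [-0.001, -0.0, -1.0]]
force: [0.2, -4.8, 6.8]
gripper_width: 94.2
finger_force: 3.2
```

```bash
python3 - <<'E'
from plant import monitor, viewer
import cv2,numpy as np
p,d=viewer.snapshot("side");q,_=viewer.snapshot("wrist")
a=cv2.resize(p[190:290,200:340],None,fx=5,fy=5,interpolation=cv2.INTER_CUBIC)
cv2.imwrite("pics/s2.png",a[:,:,::-1]);cv2.imwrite("pics/w2.png",q[:,:,::-1])
E
```

```text
(no output)
```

View pics/s2.png

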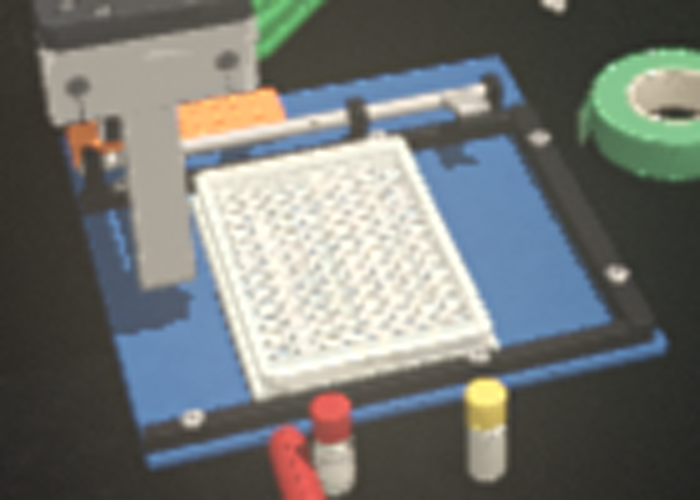

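View pics/w2.png

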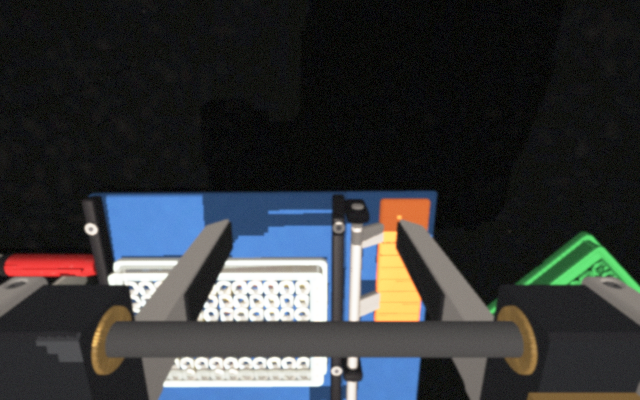

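The bar is down (bright orange, flat) and the jaw is raised, its shadow at about (455,150) in the side crop. The free fingertip stands behind the plate's edge, so I push now.

Call:
{"op": "apply_moves", "data": {"rows": "-1 -0.2 0 0 0 0 0; -1 -0.2 0 0 0 0 0; -1 -0.2 0 0 0 0 0; -1 -0.2 0 0 0 0 0; -1 -0.2 0 0 0 0 0; -1 -0.2 0 0 0 0 0; -1 -0.2 0 0 0 0 0; -1 -0.2 0 0 0 0 0; -1 -0.2 0 0 0 0 0; -1 -0.2 0 0 0 0 0; -1 -0.2 0 0 0 0 0; -1 -0.1 0 0 0 0 0; -1 0 0 0 0 0 0"}}

```text
t: 7.38
tool_pos: [503.5, 93.4, 25.3]
orientation: [[-0.999, -0.032, 0.001], [-0.032, 0.999, -0.0], [-0.001, -0.0, -1.0]]
force: [-2.3, -0.5, 4.5]
gripper_width: 93.6
finger_force: 2.4
```

Call:
{"op": "apply_moves", "data": {"rows": "-1 -0.06 0 0 0 0 0; -1 -0.06 0 0 0 0 0; -1 -0.06 0 0 0 0 0; -1 -0.06 0 0 0 0 0; -1 0 0 0 0 0 0"}}

```text
t: 8.0
tool_pos: [507.9, 93.6, 25.3]
orientation: [[-0.999, -0.032, -0.0], [-0.032, 0.999, -0.0], [0.0, -0.0, -1.0]]
force: [-4.6, -0.7, 5.7]
gripper_width: 94.0
finger_force: 2.5
```

Call:
{"op": "apply_moves", "data": {"rows": "-1 -0.06 0 0 0 0 0; -1 -0.06 0 0 0 0 0; -1 0 0 0 0 0 0"}}

```text
t: 8.38
tool_pos: [510.3, 93.6, 25.3]
orientation: [[-0.999, -0.032, 0.0], [-0.032, 0.999, -0.0], [-0.0, -0.0, -1.0]]
force: [-4.0, -0.7, 5.4]
gripper_width: 94.2
finger_force: 2.4
```

Call:
{"op": "apply_moves", "data": {"rows": "-1 -0.06 0 0 0 0 0; -1 -0.06 0 0 0 0 0; -1 0 0 0 0 0 0"}}

```text
t: 8.75
tool_pos: [511.9, 93.6, 25.2]
orientation: [[-0.999, -0.032, -0.002], [-0.032, 0.999, -0.0], [0.002, -0.0, -1.0]]
force: [-9.6, -1.0, 9.9]
gripper_width: 93.9
finger_force: 5.9
```

```bash
python3 - <<'E'
from plant import monitor, viewer
import cv2,numpy as np
p,d=viewer.snapshot("side");q,_=viewer.snapshot("top")
a=cv2.resize(p[190:290,200:340],None,fx=4,fy=4,interpolation=cv2.INTER_CUBIC)
b=cv2.resize(q[205:305,270:410],None,fx=4,fy=4,interpolation=cv2.INTER_CUBIC)
cv2.imwrite("pics/s3.png",cv2.resize(np.vstack([a,b]),None,fx=.75,fy=.75)[:,:,::-1])
E
```

```text
(no output)
```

View pics/s3.png

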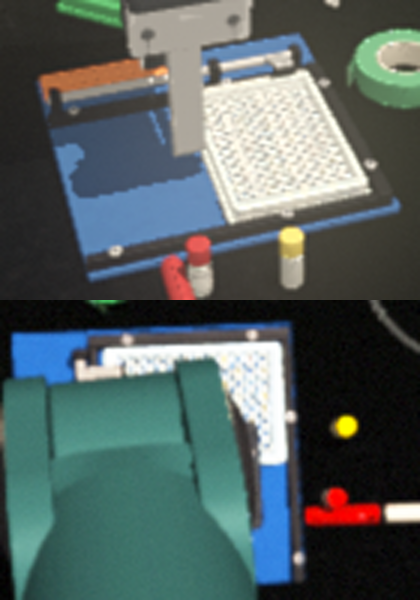

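The plate is against the stop in both views, under the jaw, and the push force rose at x = 511.9, about where home should be. One more firm nudge, then back off with the bar still held, then lift.

Call:
{"op": "apply_moves", "data": {"rows": "-1 -0.06 0 0 0 0 0; -1 -0.06 0 0 0 0 0; -1 0 0 0 0 0 0; -1 0 0 0 0 0 0"}}

```text
t: 9.35
tool_pos: [512.2, 93.6, 24.9]
orientation: [[-0.999, -0.032, -0.006], [-0.032, 0.999, -0.0], [0.006, -0.0, -1.0]]
force: [-21.1, -1.6, 21.6]
gripper_width: 93.8
finger_force: 13.0
```

Call:
{"op": "apply_moves", "data": {"rows": "-1 0.1 0 0 0 0 0; -1 0.1 0 0 0 0 0; -1 0.15 0 0 0 0 0; -1 0.15 0 0 0 0 0; -1 0 0 0 0 0 0; -1 0 0 -0.2 0 0 0; -1 0 0 -0.2 0 0 0; -1 0 0 -0.2 0 0 0; -1 0 0 -0.5 0 0 0; -1 0 0 -1 0 0 0; -1 0 0 -1 0 0 0; -1 0 0 -1 0 0 0; -1 0 0 -1 0 0 0; -1 0.9 0 -0.5 0 0 0; -1 0.9 0 0 0 0 0; -1 0.9 0 0 0 0 0; -1 0.9 0 0 0 0 0; -1 0 0 0 0 0 0; -1 0 0 0 0 0 0"}}

```text
t: 11.72
tool_pos: [433.8, 91.2, 137.7]
orientation: [[-0.999, -0.032, 0.001], [-0.032, 0.999, 0.0], [-0.001, 0.0, -1.0]]
force: [0.4, -0.1, 0.6]
gripper_width: 93.7
finger_force: 0.0
```

```bash
python3 - <<'E'
from plant import monitor, viewer
import cv2,numpy as np
p,d=viewer.snapshot("side");q,_=viewer.snapshot("top")
a=cv2.resize(p[190:290,200:340],None,fx=4,fy=4,interpolation=cv2.INTER_CUBIC)
b=cv2.resize(q[205:305,270:410],None,fx=4,fy=4,interpolation=cv2.INTER_CUBIC)
cv2.imwrite("pics/s4.png",cv2.resize(np.vstack([a,b]),None,fx=.75,fy=.75)[:,:,::-1])
E
```

```text
(no output)
```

View pics/s4.png

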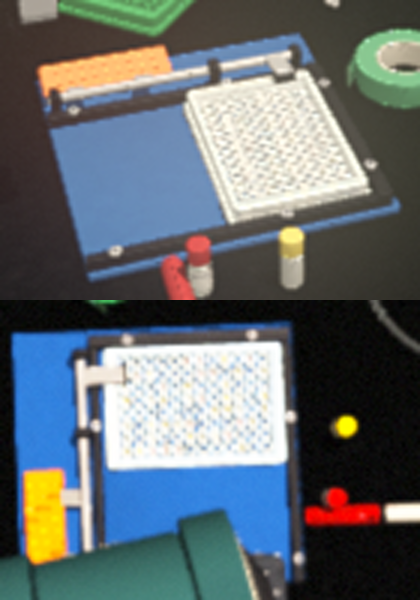

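The plate sits square against the stop with the jaw shut on its corner (top crop at about (108,375)), and the bystanders have not moved.

```bash
python3 -c "
from plant import workorder
print(workorder.finish_job())"
```

```text
the job is handed in; nothing more can be done
None
```

The job is handed in: the microplate is home against the end stop with the clip shut on it. The vials, marker and tape roll look unmoved in the final pictures. It took about 12 s of the 35 s allowed; the highest force reading I saw was about 30 N, at the final push.

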